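# Set the shoe bin's levelling foot on a gauge plate

### The job

Slide the flat gauge plate, round nose first, into the slot under the shoe bin's front foot until the dark line across the plate is level with the front edge of the slot. Then press the black cap down until the foot rests on the plate, and leave the plate lying there flat at that depth. Do not disturb the other things on the bench.

Things in the scene. Friction and masses are not known exactly. Their poses are not given: they have to be found in the camera images.
- bin: Fixed grey plastic tilt-out shoe bin, 160 deep x 300 wide x 160 mm high, with a 74 mm wide steel foot bracket in the middle of its front. Origin: centre of the bracket slot's mouth, on the bench; +x points into the slot towards the bin, z up. The bin's front wall is at x = 90 mm; a white flap leans out from it to x = 77 mm at z 72 to 158 mm.
- slot_mouth (a point): Centre of the slot's mouth on the bench (same point and axes as the bin's origin). The slot runs along +x, 58 mm wide between two upright steel cheeks (8 mm thick, x 0 to 90 mm), with the bench as its floor. A steel bridge over it (x 0 to 90, z 62 to 70 mm) has its front edge exactly above the mouth. Nothing stops the plate at the right depth.
- foot_cap (a point): Centre of the top of the round black cap (40 mm across, 14 thick) on the foot's upright rod (16 mm), 30 mm behind the slot's mouth and 160 mm above the bench when the foot is fully raised. In the slot the rod carries a flat rubber pad (50 mm along the slot, 52 mm wide, from 5 to 55 mm behind the mouth).
- foot (a joint): How far the foot has been lowered, in m: 0 fully raised, with the pad's underside 20 mm above the bench; 0.012 when it rests on the gauge plate (8 mm thick); 0.018 at its lower limit. A stiff sliding fit: it takes about 4 N (more when moved fast) to push down and stays where it is left.
- gauge: The gauge plate, loose, 0.2 to 0.35 kg: flat aluminium blade 190 mm long, 50 mm wide and 8 mm thick with a half-round nose (radius 25 mm). Origin: centre of the underside. +x points to the nose tip (at x = +95 mm), z up. On top near the rear is an upright wooden grip 45 mm long (along x), 18 mm wide (along y), centred at x = -55 mm, its top 52 mm above the underside.
- gauge_grip (a point): Point inside the wooden grip, on its centre line, 35 mm above the plate's underside; axes as the gauge plate.
- gauge_mark (a point): Centre of the 4 mm wide dark line that runs across the plate's top face, 40 mm ahead of the plate's origin, 55 mm behind the nose tip, 8 mm above the underside; axes as the gauge plate.
- brush: Bystander: wooden boot brush 190 x 55 x 50 mm, bristles down. Origin: centre of underside, +x along its length.
- mug: Bystander: red ceramic mug, 80 mm across, 95 mm high, handle at +y. Origin: centre of underside.
- pump: Bystander: chrome bicycle pump lying down, 260 mm long along its x, 32 mm thick. Origin: on the bench, under the barrel.
- flashlight: Bystander: yellow flashlight lying down, 160 mm long along its x, 48 mm thick at the head. Origin: on the bench, under the barrel.
Things that resemble listed ones, but are neither listed nor needed, are in the scene too. Several things have the shape of the gauge; the one meant has the colours described above.

How it is judged (in metres and radians):
On the way, in this order (a step that is already met when the one before it is completed fails the run):
1. the plate is in the slot with its line level with the mouth while the foot is still raised (x of gauge_mark in the frame of bin between -0.005 and 0.005 m and y of gauge_mark in the frame of bin between -0.008 and 0.008 m and angle between the x axis of gauge and the x axis of bin, either way round below 0.15 rad and value of joint foot below 0.008 m and height (world z) of gauge below 0.01 m), for 0.2 s.
2. the foot is pressed down onto the plate (value of joint foot above 0.0105 m), for 0.2 s.
At the end, for the whole second after the job is handed in: The gauge plate lies flat and still on the bench in the slot, its dark line within 5 mm of the slot's mouth along the slot, within 8 mm of its middle sideways and square to within 0.15 rad; the foot is down on the plate (joint 0.0105 to 0.0135) (x of gauge_mark in the frame of bin between -0.005 and 0.005 m and y of gauge_mark in the frame of bin between -0.008 and 0.008 m and angle between the x axis of gauge and the x axis of bin, either way round below 0.15 rad and value of joint foot between 0.0105 and 0.0135 m and angle between gauge's own z axis and vertical below 0.04 rad and height (world z) of gauge below 0.003 m and linear speed of gauge below 0.01 m/s); the robot touches nothing.
It fails at once if the brush is moved more than 30 mm (distance of brush from where it was at the start of the episode above 0.03 m).
It fails at once if the mug is moved more than 30 mm (distance of mug from where it was at the start of the episode above 0.03 m).
It fails at once if the pump is moved more than 30 mm (distance of pump from where it was at the start of the episode above 0.03 m).
It fails at once if the flashlight is moved more than 30 mm (distance of flashlight from where it was at the start of the episode above 0.03 m).
It fails at once if the mug is tipped over (angle between mug's own z axis and vertical above 0.5 rad).
It also fails if it takes over 56 s, if anything falls off the work surface, if the arm or the gripper's body presses on something with over 40 N, if the wrist force passes 120 N, or if a joint passes its speed limit or range.

### The arm

A 6-joint arm with a two-finger parallel gripper is mounted at the origin on the work surface. World frame = base frame: x ahead of the robot, y to its left, z up, the work surface at z = 0. Lengths are in mm, angles in rad, forces in N, time in s.
With the tool pointing down it reaches from about 350 to 875 mm from the base axis. Payload 4.2 kg.
Tool frame: the origin (TCP) lies midway between the tips of the shut fingers; the grasp point (between the pads) lies 19 mm behind it (tcp_to_grasp is the distance from the TCP to the grasp point, in mm); z points along the fingers, y is the line along which they close (so a half turn about z gives the same grasp; the last joint's range is limited). The gripper opens to 85 mm and grips with 20 to 120 N. Pads are 22 mm wide; open, the fingers measure 114 mm over their backs; the gripper's body (76 mm by 85 mm) begins 54 mm behind the grasp point. The pads swing forward as they close: fully open they stand 13 mm farther back than shut.
Start: joints at [1.522, 0.385, 0.008, 0, -1.194, -0.259], TCP at [189.319, 595.615, 231.312] pointing down, gripper open.
Joint ranges: [-3.14, 3.14], [-1.21, 2.06], [-1.07, 1.41], [-3.16, 2.05], [-2.99, -0.16], [-3.1, 3.1]. Speed limits (rad/s): [2.79, 2.79, 3.14, 3.14, 3.14, 3.14].

### API

Orientations are given as a unit quaternion [x, y, z, w].
In Python, from bench import read_state, get_image, job_done, tcp_to_grasp gives the robot as it stands.
- The arm moves only by the tool jog_arm, never from a script. Its argument "plan" is a list of rows, each a list of 3 entries, a list of its own where there are three numbers: the finger opening in mm, from 0 to 85.4, then the shift along the tool's x, y, z as a fraction of full scale, then the turn, a rotation vector about the tool's x, y, z as a fraction of full scale. A call has 1 to 10 rows; each row is the pose to reach, as a shift and turn from the pose commanded when the call began, along the tool's axes at that moment; what a row does not reach only later rows make up. Full scale, the value 1, is 0.1 m for a shift and 60 degrees for a turn. A row lasts 1/8 s, in which the tool goes at most 62.5 mm and 10.7 degrees, less where a joint would pass 70% of its speed; a pose out of reach is approached as far as the arm can. A call with a number of a shift or a turn outside -1 to 1 is refused whole. A call with a gripper value outside its range is refused whole. The fingers move at their own pace and stop on an object; the grip force is fixed at half the most. Time passes only in rows, so rows that repeat a pose let the fingers close. It gives the time, the measured TCP pose, the force, the opening and the grip force at its end, in the units of the state.
- read_state(): the state, without advancing time (a new reading comes with each control period).
- get_image(name): name is "scene" or "top"; returns a dict with "img" (420x560x3 uint8, red, green, blue), "range_z" (420x560 float32, mm along the optical axis (not along the pixel's ray), 0 where there is no reading), "intrinsics" (3x3 intrinsics, pixels), "extrinsics" (4x4, takes a point from camera to world coordinates). Camera axes: x right, y down, z forward; pixel columns grow to the right and rows downward; lengths in mm; the calibration is good to about 2 mm. A picture is of the moment at which its call begins.
- job_done(): hands the job in; it is judged then, once.
The state is a dict: "clock": time; "joints": joint angles; "joint_vel": joint speeds; "joint_efforts": joint torques, N m; "position": TCP position; "ee_rot": TCP orientation; "contact_force": force on the tool from outside, world axes, zero at the start; "wrist_torque": the same for the moment, N m; "gripper_width": finger opening in mm; "grasp_force": force on a finger pad.
Only numpy, scipy, OpenCV 4.12 (cv2) and the standard library are available. Lean on these libraries where they do the work, as an engineer would, in place of code of your own. Each camera call takes 0.05 s, during which the arm holds its last target. There are 200 camera calls.

## Working session

There is one attempt and no reset: what is moved stays moved. The work goes in short steps, Python scripts to look and compute and a tool call to move; the robot and the scene stay as the last step left them, time stands still between calls to the robot, and variables do not carry over. Pictures are saved under pics/ and viewed, at most 10 in all, crops included, and the job is handed in when it is done.

Besides the shell and the picture viewer there is one more tool, called after "Request:" by a JSON object that holds its "method" and its "body". jog_arm: Moves the arm, as the interface text tells. Its arguments: {"type":"object","properties":{"plan":{"type":"array"}},"required":["plan"]}

```bash
mkdir -p pics; cat > h.py <<'E'
import numpy as np, cv2
from bench import read_state, get_image, job_done, tcp_to_grasp
from scipy.spatial.transform import Rotation as R
def snap(n,f):
    d=get_image(n); cv2.imwrite(f'pics/{f}.png',d['img'][:,:,::-1]); np.savez(f'{f}.npz',**d); return d
def pts(d):
    z=d['range_z']; K=d['intrinsics']; E=d['extrinsics']
    v,u=np.indices(z.shape); c=np.stack([(u-K[0,2])/K[0,0]*z,(v-K[1,2])/K[1,1]*z,z],-1)
    return c@E[:3,:3].T+E[:3,3]
def tool(target):  # world target TCP -> shift in tool axes fraction
    s=read_state(); r=R.from_quat(s['ee_rot'])
    return r.inv().apply(np.array(target)-s['position'])/100
E
python3 - <<'E'
from h import *
for n in('scene','top'):
    d=snap(n,n+'0'); print(n,d['extrinsics'].round(2),d['intrinsics'].round(1))
s=read_state(); print(s, tcp_to_grasp)
print(R.from_quat(s['ee_rot']).as_matrix().round(3))
E
```

```text
scene [[-2.60000e-01  7.00000e-01 -6.60000e-01  1.49414e+03]
 [ 9.70000e-01  1.90000e-01 -1.80000e-01  2.64950e+02]
 [-1.00000e-02 -6.80000e-01 -7.30000e-01  1.21508e+03]
 [ 0.00000e+00  0.00000e+00  0.00000e+00  1.00000e+00]] [[481.9   0.  283.8]
 [  0.  481.9 209.5]
 [  0.    0.    1. ]]
top [[-1.00000e-02 -9.90000e-01  1.40000e-01  3.76980e+02]
 [-1.00000e+00  1.00000e-02  0.00000e+00 -2.14900e+01]
 [-1.00000e-02 -1.40000e-01 -9.90000e-01  1.28802e+03]
 [ 0.00000e+00  0.00000e+00  0.00000e+00  1.00000e+00]] [[383.1   0.  276.3]
 [  0.  383.1 214.6]
 [  0.    0.    1. ]]
{'clock': 0.1, 'joints': array([ 1.52163368e+00,  3.85511452e-01,  6.78212382e-03, -3.97882418e-04,
       -1.19399657e+00, -2.58591906e-01]), 'joint_vel': array([ 0.00071747, -0.00285224,  0.00384791,  0.00210923,  0.00167465,
       -0.00034796]), 'joint_efforts': array([-6.88872660e-04, -3.93322921e+01,  1.88929063e+01,  4.19795260e+00,
       -2.60920482e-03,  8.98526693e-07]), 'position': array([189.1660327 , 595.15532671, 230.32496661]), 'ee_rot': array([ 9.88172508e-01, -1.53343176e-01, -8.30586695e-05,  9.78828514e-04]), 'contact_force': array([ 0.7218253 ,  0.28957954, -0.08102966]), 'wrist_torque': array([ 0.00268076, -0.02122188,  0.0313901 ]), 'grasp_force': 0.0, 'gripper_width': 85.52191051092102} 18.700000000000003
[[ 0.953 -0.303 -0.   ]
 [-0.303 -0.953 -0.002]
 [ 0.     0.002 -1.   ]]
```

View pics/scene0.png

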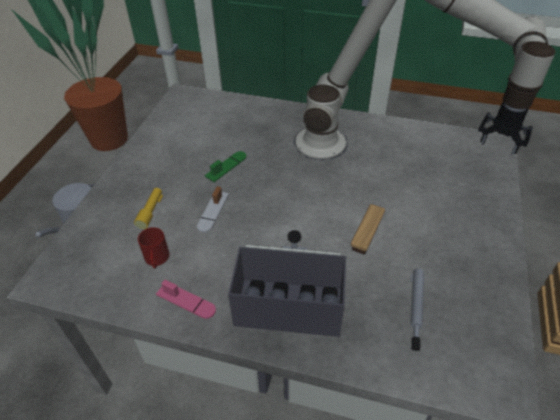

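View pics/top0.png

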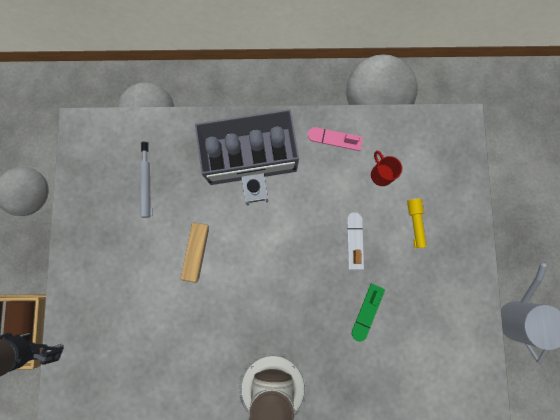

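The top view shows the aluminium plate at about (355,240), nose up at (355,213) and grip at (357,256). The bracket is at (255,188) with its black cap at (253,186), and its mouth faces the robot. The pink and green plates are decoys. Next I'll measure the plate and the bracket.

```bash
cat > m.py <<'E'
from h import *
d=dict(np.load('top0.npz')); P=pts(d); hsv=cv2.cvtColor(d['img'],cv2.COLOR_RGB2HSV)
reg=np.zeros(P.shape[:2],bool); reg[205:275,340:372]=1
print('bench z',np.median(P[280:340,150:230,2]))
pl=reg&(hsv[...,2]>150)&(hsv[...,1]<50)
K=d['intrinsics'];E=d['extrinsics']
def ray(uv,h):
    uv=np.atleast_2d(uv).astype(float); r=np.c_[(uv-K[[0,1],[2,2]])/K[[0,1],[0,1]],np.ones(len(uv))]@E[:3,:3].T
    return E[:3,3]+r*((h-E[2,3])/r[:,2])[:,None]
def uv(m): return np.argwhere(m)[:,::-1]
q=ray(uv(pl),8)[:,:2]; print('plate n',len(q),cv2.minAreaRect(q.astype(np.float32)), 'nose x max',q[:,0].max(),'min',q[:,0].min(), 'medz',np.median(P[pl][:,2]))
gr=reg&(hsv[...,1]>90)&(hsv[...,0]<25); print('grip n',gr.sum(),'z',np.percentile(P[gr][:,2],[5,50,95]))
g=gr&(P[...,2]>40); print('grip top',ray(uv(g),52)[:,:2].mean(0),g.sum())
dk=reg&(hsv[...,2]<90)&(P[...,2]<20);print('dark',ray(uv(dk),8)[:,:2].mean(0),dk.sum(),uv(dk).mean(0))
# bin
r2=np.zeros_like(reg); r2[105:210,190:305]=1
b=r2&(P[...,2]>148)&(P[...,2]<172)&(P[...,0]>0)
lab=cv2.connectedComponentsWithStats(b.astype(np.uint8),connectivity=8)
for i in range(1,lab[0]):
    if lab[2][i,4]>15: 
        m=lab[1]==i; print(lab[2][i],P[m].mean(0).round(1),cv2.minAreaRect(P[m][:,:2].astype(np.float32)))
br=r2&(P[...,2]>55)&(P[...,2]<78)&(np.indices(reg.shape)[0]>170); q=P[br][:,:2].astype(np.float32); print('bridge',len(q),cv2.minAreaRect(q),cv2.boxPoints(cv2.minAreaRect(q)).round(1).tolist())
v=cv2.resize(d['img'][165:285,190:390,::-1],None,fx=4,fy=4,interpolation=cv2.INTER_CUBIC); cv2.imwrite('pics/c1.png',v)
E
python3 m.py
```

```text
bench z 0.24629758581977512
plate n 805 ((480.46923828125, -280.69891357421875), (104.70121002197266, 216.0590362548828), 88.09986877441406) nose x max 587.8500840412107 min 372.7873325912077 medz 7.03798891767201
grip n 92 z [24.72675357 49.94344045 54.81387818]
grip top [ 412.77630754 -275.13539355] 80
dark [ 509.18392044 -276.19693433] 1 [354. 228.]
[195 109 104  69 974] [748.3  73.2 157.4] ((760.4513549804688, 72.13980102539062), (174.49522399902344, 300.1756286621094), 8.470728874206543)
[247 179  13  14 141] [626.1  52.3 158.9] ((626.6573486328125, 52.54701232910156), (39.19548034667969, 36.41090774536133), 0.29890352487564087)
bridge 447 ((634.8097534179688, 93.92735290527344), (88.18993377685547, 220.46078491210938), 6.844027996063232) [[577.9000244140625, 198.10000610351562], [604.2000122070312, -20.799999237060547], [691.7000122070312, -10.300000190734863], [665.5, 208.60000610351562]]
```

View pics/c1.png

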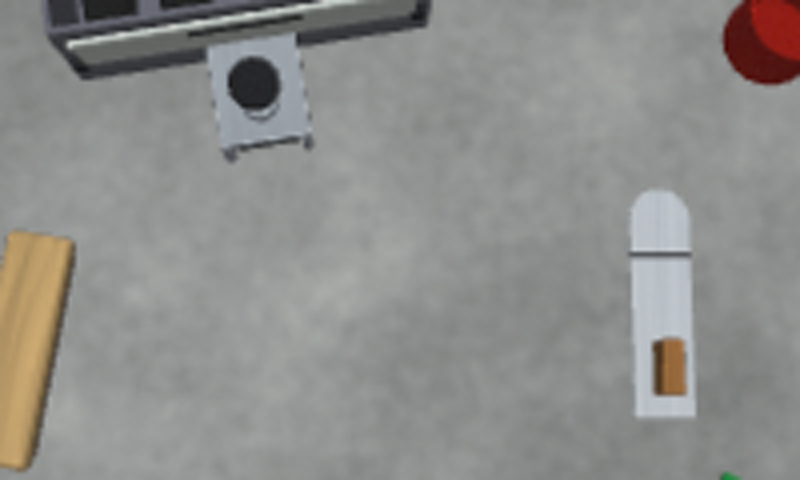

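The crop shows the bridge front edge from (245.5,202) to (267.5,199). The plate's line runs from (347.5,228.5) to (362.7,228.5), and its rear edge is at row 269. The plate is almost aligned with world x.

```bash
cat > a.py <<'E'
import io,contextlib
with contextlib.redirect_stdout(io.StringIO()): from m import *
c=cv2.connectedComponentsWithStats((reg&(hsv[...,2]>150)&(hsv[...,1]<50)&(P[...,2]<30)&(P[...,2]>3)).astype(np.uint8)); print(c[2])
f=lambda l,h:ray(np.array(l)/4+[190-.375,165-.375],h)[:,:2].round(1)
print('line',f([(630,254),(691,254)],8),'rear',f([(636,416),(695,416)],8),'nose',f([(660,190)],8))
print('bridge front',f([(222,147),(310,137)],70))
# edge fits: per-row left/right edges by subpixel threshold on gray
g=cv2.cvtColor(d['img'],cv2.COLOR_RGB2GRAY).astype(float); L=[];Rr=[]
for v in list(range(221,227))+list(range(231,268)):
    bg=np.median(g[v,[338,339,340,370,371,372]]); fg=np.median(g[v,350:353]); t=(bg+fg)/2
    u=np.arange(342,368); a=g[v,342:368]>t; i=np.where(a)[0][0]; j=np.where(a)[0][-1]
    x=lambda p,q:p+(t-g[v,p])/(g[v,q]-g[v,p])*(q-p)
    L.append((x(342+i-1,342+i),v)); Rr.append((x(342+j+1,342+j),v))
l=ray(L,8);r=ray(Rr,8)
for e in(l,r):print(np.degrees(np.arctan(np.polyfit(e[:,0],e[:,1],1)[0])),e[:,1].mean(),e[:,0].mean())
E
python3 a.py
```

```text
[[     0      0    560    420 234526]
 [   340    208      2      2      2]
 [   347    212     16     16    210]
 [   342    214      1      1      1]
 [   344    214      1      2      2]
 [   370    214      1      2      2]
 [   364    225      1      1      1]
 [   348    229     16     40    455]
 [   340    257      1      1      1]]
line [[ 509.  -253.1]
 [ 508.5 -304.2]] rear [[ 374.5 -253.3]
 [ 374.  -302. ]] nose [[ 563.  -280.4]]
bridge front [[592.8  83.9]
 [600.3  12.8]]
-0.546070154830662 -253.22339590494767 451.21913011192856
-0.34244985502546865 -302.7037001279219 450.7069446934764
```

The two estimates agree on a slot mouth at (596.7, 48.2) with a heading of about 8.3°. The grip is at (413.5, −277.5) with a heading of −0.45°. I'll travel in an arc at height.

Request:
{"method": "jog_arm", "body": {"plan": [[85,[0.5,0.5,0],[0,0,-0.15]],[85,[1,1,0],[0,0,-0.287]],[85,[1,1,0],[0,0,-0.287]],[85,[1,1,0],[0,0,-0.287]]]}}

```text
clock: 0.6
position: [254.8, 469.5, 231.6]
ee_rot: [1.0, -0.005, 0.0, -0.0]
contact_force: [-0.2, -0.4, 0.3]
gripper_width: 84.8
grasp_force: 0.0
```

Request:
{"method": "jog_arm", "body": {"plan": [[85,[0.5,0.5,0],[0,0,0]],[85,[1,1,0],[0,0,0]],[85,[1,1,0],[0,0,0]]]}}

```text
clock: 0.98
position: [354.9, 368.7, 231.1]
ee_rot: [1.0, -0.005, -0.0, 0.0]
contact_force: [-0.0, 0.3, 0.5]
gripper_width: 84.9
grasp_force: 0.0
```

Request:
{"method": "jog_arm", "body": {"plan": [[85,[0.5,0.5,0],[0,0,0]],[85,[1,1,0],[0,0,0]],[85,[1,1,0],[0,0,0]]]}}

```text
clock: 1.35
position: [454.6, 268.1, 230.9]
ee_rot: [1.0, -0.005, -0.0, 0.0]
contact_force: [0.0, -0.1, 0.0]
gripper_width: 85.1
grasp_force: 0.0
```

Request:
{"method": "jog_arm", "body": {"plan": [[85,[0,0.5,0],[0,0,0]],[85,[0,1,0],[0,0,0]],[85,[0,1,0],[0,0,0]]]}}

```text
clock: 1.72
position: [451.8, 167.8, 231.3]
ee_rot: [1.0, -0.005, -0.0, -0.0]
contact_force: [-0.2, 0.5, 0.3]
gripper_width: 85.0
grasp_force: 0.0
```

Request:
{"method": "jog_arm", "body": {"plan": [[85,[0,0.5,0],[0,0,0]],[85,[0,1,0],[0,0,0]],[85,[0,1,0],[0,0,0]]]}}

```text
clock: 2.1
position: [451.6, 68.2, 231.3]
ee_rot: [1.0, -0.005, 0.0, -0.0]
contact_force: [-0.2, 1.6, -0.3]
gripper_width: 84.7
grasp_force: 0.0
```

Request:
{"method": "jog_arm", "body": {"plan": [[85,[0,0.5,0],[0,0,0]],[85,[0,1,0],[0,0,0]],[85,[0,1,0],[0,0,0]]]}}

```text
clock: 2.48
position: [451.4, -31.7, 231.2]
ee_rot: [1.0, -0.005, 0.0, -0.0]
contact_force: [0.1, 0.2, 0.3]
gripper_width: 84.8
grasp_force: 0.0
```

Request:
{"method": "jog_arm", "body": {"plan": [[85,[0,0.5,0],[0,0,0]],[85,[0,1,0],[0,0,0]],[85,[0,1,0],[0,0,0]]]}}

```text
clock: 2.85
position: [451.1, -131.7, 231.1]
ee_rot: [1.0, -0.005, 0.0, 0.0]
contact_force: [0.6, 0.1, 0.3]
gripper_width: 85.1
grasp_force: 0.0
```

Request:
{"method": "jog_arm", "body": {"plan": [[85,[-0.2,0.5,0.3],[0,0,0]],[85,[-0.4,1,0.7],[0,0,0]],[85,[-0.4,1,0.7],[0,0,0]]]}}

```text
clock: 3.22
position: [407.8, -230.6, 158.6]
ee_rot: [1.0, -0.004, -0.003, -0.001]
contact_force: [-0.3, 0.2, 1.2]
gripper_width: 84.7
grasp_force: 0.0
```

Request:
{"method": "jog_arm", "body": {"plan": [[85,[0.02,0.46,0.3],[0,0,0]],[85,[0.02,0.46,0.8],[0,0,0]],[85,[0.02,0.46,0.8],[0,0,0]],[85,[0.02,0.46,0.8],[0,0,0]]]}}

```text
clock: 3.72
position: [413.3, -276.4, 83.0]
ee_rot: [1.0, -0.002, 0.001, 0.001]
contact_force: [0.1, -1.2, 0.2]
gripper_width: 85.2
grasp_force: 0.0
```

```bash
python3 - <<'E'
from h import *
s=read_state(); print(s['position'],R.from_quat(s['ee_rot']).as_matrix().round(4)); print(tool([413.5,-277.7,20]),s['joints'].round(2))
E
```

```text
[ 413.31863739 -276.42472579   83.03407057] [[ 1.     -0.0039  0.0028]
 [-0.0039 -1.     -0.0015]
 [ 0.0028  0.0015 -1.    ]]
[1.18239842e-04 1.18294048e-02 6.30361308e-01] [-0.26  0.34 -0.5   0.   -0.73  1.83]
```

Request:
{"method": "jog_arm", "body": {"plan": [[85,[0,0.012,0.3],[0,0,0]],[85,[0,0.012,0.63],[0,0,0]],[85,[0,0.012,0.63],[0,0,0]],[40,[0,0.012,0.63],[0,0,0]],[30,[0,0.012,0.63],[0,0,0]],[20,[0,0.012,0.63],[0,0,0]],[10,[0,0.012,0.63],[0,0,0]],[10,[0,0.012,0.63],[0,0,0]],[10,[0,0.012,0.63],[0,0,0]],[10,[0,0.012,0.63],[0,0,0]]]}}

```text
clock: 4.97
position: [411.4, -278.6, 19.1]
ee_rot: [1.0, -0.004, 0.001, 0.0]
contact_force: [-0.8, 0.8, 6.2]
gripper_width: 17.5
grasp_force: 59.6
```

Request:
{"method": "jog_arm", "body": {"plan": [[10,[0,0,-0.12],[0,0,0]],[10,[0,-0.3,-0.12],[0,0,0]],[10,[0,-0.6,-0.12],[0,0,0]],[10,[0,-1,-0.12],[0,0,0]],[10,[0,-1,-0.12],[0,0,0]]]}}

```text
clock: 5.6
position: [410.8, -176.6, 30.4]
ee_rot: [1.0, -0.002, -0.001, -0.0]
contact_force: [-0.9, 0.5, -4.1]
gripper_width: 17.3
grasp_force: 59.5
```

Request:
{"method": "jog_arm", "body": {"plan": [[10,[0,-0.3,0],[0,0,0]],[10,[0,-0.6,0],[0,0,0]],[10,[0,-1,0],[0,0,0]],[10,[0,-1,0],[0,0,0]]]}}

```text
clock: 6.1
position: [412.6, -77.1, 30.6]
ee_rot: [1.0, -0.002, 0.0, -0.0]
contact_force: [0.0, 0.5, -3.0]
gripper_width: 17.1
grasp_force: 60.0
```

Request:
{"method": "jog_arm", "body": {"plan": [[10,[0,-0.3,0],[0,0,0]],[10,[0.06,-0.6,0],[0,0,-0.05]],[10,[0.1,-1,0],[0,0,-0.1]],[10,[0.1,-1,0],[0,0,-0.147]],[10,[0.1,-1,0],[0,0,-0.147]]]}}

```text
clock: 6.72
position: [423.0, 21.0, 30.3]
ee_rot: [0.997, 0.073, -0.0, 0.0]
contact_force: [-0.0, -0.2, -2.3]
gripper_width: 17.2
grasp_force: 60.3
```

```bash
python3 - <<'E'
from h import *
s=read_state(); print(s['position'],R.from_quat(s['ee_rot']).as_matrix().round(4),s['contact_force'],s['gripper_width'])
d=snap('top','top1'); cv2.imwrite('pics/c2.png',cv2.resize(d['img'][160:300,200:340,::-1],None,fx=4,fy=4,interpolation=cv2.INTER_CUBIC))
d=snap('scene','scene1'); cv2.imwrite('pics/c3.png',cv2.resize(d['img'][140:280,220:360,::-1],None,fx=4,fy=4,interpolation=cv2.INTER_CUBIC))
E
```

```text
[422.99168299  21.03924733  30.25230703] [[ 9.894e-01  1.449e-01 -7.000e-04]
 [ 1.449e-01 -9.894e-01 -3.000e-04]
 [-8.000e-04  2.000e-04 -1.000e+00]] [-2.14946553e-03 -2.14774284e-01 -2.34064307e+00] 17.197625272070898
```

View pics/c2.png

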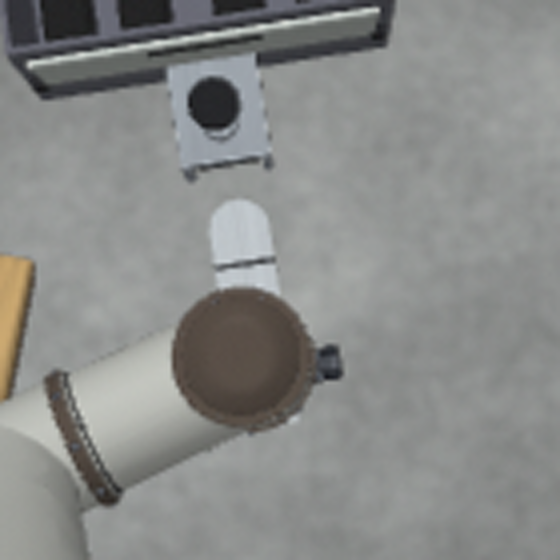

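Plate held and facing the slot: line centre at crop (246,264.5), nose at (238,199), bridge front corners at (185,170) and (272,158).

```bash
cat > b.py <<'E'
import io,contextlib
with contextlib.redirect_stdout(io.StringIO()): from m import *
d=dict(np.load('top1.npz'));K=d['intrinsics'];E=d['extrinsics'];P=pts(d)
import m; m.K=K;m.E=E
f=lambda l,h:m.ray(np.array(l)/4+[200-.375,160-.375],h)[:,:2].round(1)
print('line',f([(215,268),(277,261),(246,264.5)],20),'nose',f([(238,199)],20))
print('bridge',f([(185,170),(272,158)],70))
c=np.array([(v,u) for v in range(212,232) for u in range(252,269)])
for v in range(212,232,3): print(v,P[v,256:268:3,2].round(0))
E
python3 b.py
```

```text
line [[516.1  60.6]
 [521.4   9. ]
 [518.7  34.8]] nose [[574.   41.2]]
bridge [[590.4  81.4]
 [599.4  11.2]]
212 [15. 24. 19. 20.]
215 [20. 20. 18. 17.]
218 [21. 20. 20. 24.]
221 [21. 18. 20. 17.]
224 [23. 17. 17. 18.]
227 [17. 18. 20. 11.]
230 [13. 20. 18. 20.]
```

Request:
{"method": "jog_arm", "body": {"plan": [[10,[0,-0.015,0.06],[0,0,0]],[10,[0,-0.015,0.106],[0,0,0]],[10,[0.1,-0.015,0.106],[0,0,0]],[10,[0.2,-0.015,0.106],[0,0,0]],[10,[0.3,-0.015,0.106],[0,0,0]],[10,[0.4,-0.015,0.106],[0,0,0]],[10,[0.5,-0.015,0.106],[0,0,0]],[10,[0.6,-0.015,0.106],[0,0,0]],[10,[0.7,-0.015,0.106],[0,0,0]],[10,[0.7,-0.015,0.106],[0,0,0]]]}}

```text
clock: 8.07
position: [493.0, 33.5, 19.7]
ee_rot: [0.997, 0.073, 0.0, -0.0]
contact_force: [-0.6, -0.3, -2.5]
gripper_width: 17.1
grasp_force: 60.2
```

```bash
python3 - <<'E'
from h import *
s=read_state(); print(s['position'],s['ee_rot'],s['contact_force'],s['gripper_width'])
d=snap('top','top2'); cv2.imwrite('pics/c4.png',cv2.resize(d['img'][180:250,220:300,::-1],None,fx=8,fy=8,interpolation=cv2.INTER_CUBIC))
E
```

```text
[493.04691664  33.53721436  19.68878745] [ 9.97314139e-01  7.32418855e-02  3.59017279e-04 -7.75531854e-05] [-0.57074554 -0.26905782 -2.54735378] 17.14275220117607
```

View pics/c4.png

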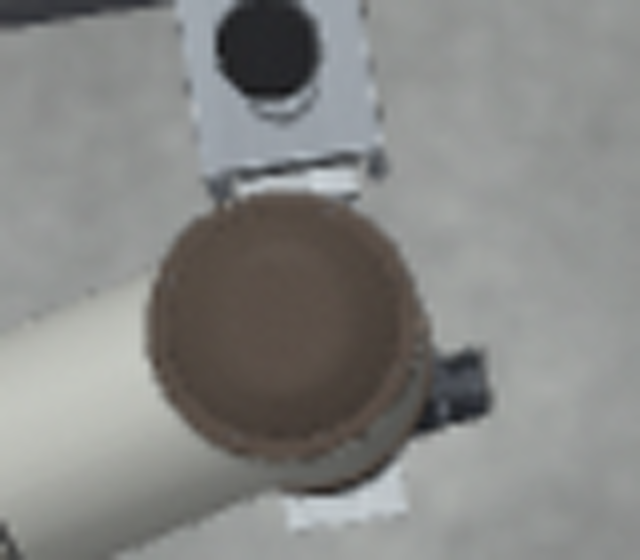

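The plate is entering the slot centred with no force. The line is hidden under the wrist, and the rear edge is visible at crop (288,532)–(408,512).

```bash
cat > c.py <<'E'
import io,contextlib
with contextlib.redirect_stdout(io.StringIO()): import m; from m import *
d=dict(np.load('top2.npz'));m.K=d['intrinsics'];m.E=d['extrinsics']
f=lambda l,h:m.ray(np.array(l)/8+[220-.44,180-.44],h)[:,:2]
a=np.radians(8.3);x=np.array([np.cos(a),np.sin(a)]);y=np.array([-x[1],x[0]]);M=np.array([596.5,48.1])
for p,h in([(288,532),8],[(408,512),8],[(348,522),8],[(288,48)]+[0] if 0 else [(268,48),160],[(210,187),70],[(358,156),70]):
    q=f([p],h)[0]; print(q.round(1),((q-M)@x).round(1),((q-M)@y).round(1))
E
python3 c.py
```

```text
Traceback (most recent call last):
  File "c.py", line 3, in <module>
    d=dict(np.load('top2.npz'));m.K=d['intrinsics'];m.E=d['extrinsics']
                                ^^^
AttributeError: 'numpy.ndarray' object has no attribute 'K' and no __dict__ for setting new attributes
```

```bash
sed -i 's/import m; from m import \*/from m import */; s/;m.K=.*/; import m; m.K=d["intrinsics"];m.E=d["extrinsics"]/' c.py; python3 c.py
```

```text
[452.1  54.2] -142.0 26.9
[459.9   4.1] -141.5 -23.9
[456.   29.1] -141.7 1.5
[624.9  52.3] 28.7 0.0
[587.7  81.6] -3.9 34.5
[599.7  21.9] -0.6 -26.4
```

Advance 7 mm, set down and release, then lift away to look.

Request:
{"method": "jog_arm", "body": {"plan": [[10,[0.035,0,0],[0,0,0]],[10,[0.07,0,0],[0,0,0]],[10,[0.07,0,0.008],[0,0,0]],[10,[0.07,0,0.008],[0,0,0]],[30,[0.07,0,0.008],[0,0,0]],[60,[0.07,0,0.008],[0,0,0]],[60,[0.07,0,0.008],[0,0,0]],[60,[0.07,0,0.008],[0,0,0]]]}}

```text
clock: 9.12
position: [499.1, 34.3, 19.0]
ee_rot: [0.997, 0.073, 0.0, -0.0]
contact_force: [-0.2, 0.2, -0.2]
gripper_width: 59.8
grasp_force: 0.0
```

Request:
{"method": "jog_arm", "body": {"plan": [[60,[0,0,-0.2],[0,0,0]],[60,[0,0,-0.7],[0,0,0]],[60,[-0.6,0,-1],[0,0,0]],[60,[-1,0,-1],[0,0,0]],[60,[-1,0,-1],[0,0,0]]]}}

```text
clock: 9.75
position: [397.0, 18.8, 119.3]
ee_rot: [0.997, 0.073, -0.0, -0.0]
contact_force: [0.2, 0.2, -0.3]
gripper_width: 60.1
grasp_force: 0.0
```

```bash
python3 - <<'E'
from h import *
s=read_state(); print(s['position'],s['joints'].round(2),s['contact_force'])
d=snap('top','top3'); cv2.imwrite('pics/c5.png',cv2.resize(d['img'][180:250,220:300,::-1],None,fx=8,fy=8,interpolation=cv2.INTER_CUBIC))
E
```

```text
[396.96662839  18.76356411 119.2762171 ] [ 0.46  0.13 -0.68 -0.   -0.77  1.26] [ 0.24056598  0.18684526 -0.25878765]
```

View pics/c5.png

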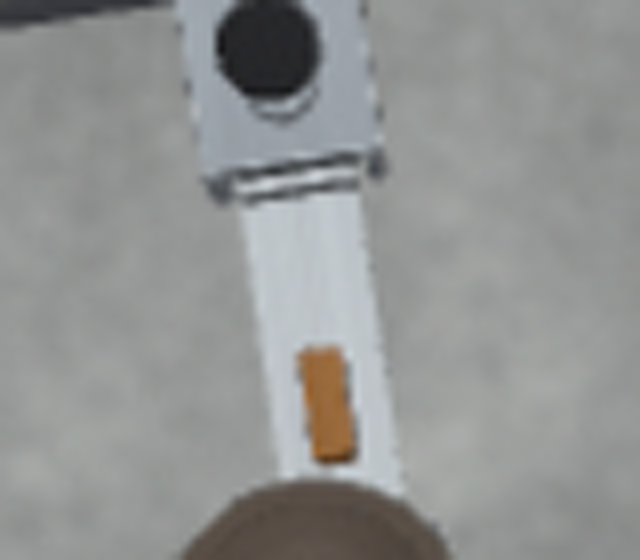

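Released. The line runs from crop (243,197) to (357,183), just in front of the bridge. The cheek feet bottoms are at about (222,198) and (378,174), and the bridge top front edge runs from (205,180) to (380,150).

```bash
cat >> c.py <<'E'
print()
d=dict(np.load('top3.npz')); m.K=d["intrinsics"];m.E=d["extrinsics"]
for p,h in([(300,190),8],[(243,197),8],[(357,183),8],[(222,198),0],[(378,174),0],[(205,180),70],[(380,150),70]):
    q=f([p],h)[0]; print(q.round(1),((q-M)@x).round(1),((q-M)@y).round(1))
g=cv2.cvtColor(d['img'],cv2.COLOR_RGB2GRAY)
print(g[196:210,244:270])
# cap + bin again, from depth
P=pts(d); hs=cv2.cvtColor(d['img'],cv2.COLOR_RGB2HSV)
k=np.zeros(g.shape,np.uint8); k[178:194,244:262]=(g[178:194,244:262]<75); mo=cv2.moments(k,True)
q=m.ray([(mo['m10']/mo['m00'],mo['m01']/mo['m00'])],160)[0,:2]; print('cap',q,(q-M)@x,(q-M)@y,mo['m00'])
E
python3 c.py|sed -n '/^$/,$p'
```

```text
[596.7  48.8] 0.3 0.6
[594.   72.9] 1.1 24.9
[599.5  24.6] -0.5 -23.7
[595.   82.5] 3.5 34.2
[604.7  15.9] 3.4 -33.0
[590.6  83.7] -0.7 36.0
[602.1  13. ] 0.5 -35.6
[[142 160 162 160 157 157 158 159 159 160 157 156 158 156 157 158 158 161
  162 160 160 160 157 159 152 152]
 [142 160 160 160 156 157 158 160 158 158 159 160 161 158 157 156 158 159
  160 159 159 159 162 174 153 154]
 [151 164 161 160 157 157 157 160 157 158 158 159 160 159 155 157 159 159
  161 162 169 162 137 130 151 153]
 [154 162 161 160 157 157 158 159 157 159 158 159 163 175 168 156 132 112
   86  81  95 122 104 100 140 153]
 [153 158 160 160 157 156 159 171 164 138 119 108  84  83  83  72  62  79
  103 101 107 139  86  91 127 152]
 [152 156 160 136 115 101  80  81  82  62  55  78 102 112 152 186 185 182
  183 183 162 142  81  89 124 151]
 [147 121 113 103  94 123 104 113 152 184 183 184 183 185 188 192 160 132
  130 127 119 148 127 120 148 151]
 [149 138  87  85  95 151 188 186 190 190 159 131 125 102  88  87  77  93
  116 114 115 151 150 147 152 153]
 [149 144 108  82  90 120 128 103  90  88  76  93 115 118 153 184 187 186
  184 185 181 151 152 150 151 154]
 [151 150 141 112 120 148 137 120 155 184 186 185 185 183 190 195 197 196
  192 193 189 150 148 147 150 154]
 [151 151 150 148 150 159 181 188 191 195 196 193 195 190 193 194 198 198
  193 193 191 157 146 146 150 152]
 [153 152 151 152 152 156 180 196 195 194 196 195 195 189 193 193 198 198
  194 193 191 166 147 146 148 152]
 [153 151 151 150 152 155 178 197 195 195 196 195 195 190 195 193 198 198
  195 193 191 168 148 148 150 151]
 [151 150 149 150 150 155 172 196 195 194 196 195 195 191 194 193 199 199
  195 193 193 177 151 150 150 152]]
cap [625.13510734  52.60014918] 28.984801623174313 0.3193583622631868 127.0
```

The line is within about 2 mm of the mouth and 1 mm of its middle, inside tolerance. Next: close the fingers, go over the cap and press.

Request:
{"method": "jog_arm", "body": {"plan": [[0,[0,0,-0.4],[0,0,0]],[0,[0.2,0,-0.8],[0,0,0]],[0,[0.6,0,-0.8],[0,0,0]],[0,[1,0,-0.8],[0,0,0]],[0,[1,0,-0.8],[0,0,0]]]}}

```text
clock: 10.42
position: [502.1, 34.8, 198.0]
ee_rot: [0.997, 0.073, -0.0, 0.0]
contact_force: [-0.7, -0.6, -0.5]
gripper_width: -0.0
grasp_force: 0.0
```

Request:
{"method": "jog_arm", "body": {"plan": [[0,[0.5,0,0],[0,0,0]],[0,[1,0,0],[0,0,0]],[0,[1,0,0],[0,0,0]]]}}

```text
clock: 10.8
position: [600.1, 49.2, 196.9]
ee_rot: [0.997, 0.073, -0.001, 0.0]
contact_force: [-0.7, 0.0, -0.4]
gripper_width: 0.2
grasp_force: 0.0
```

Request:
{"method": "jog_arm", "body": {"plan": [[0,[0.3,0,0],[0,0,0]],[0,[0.3,0,0.15],[0,0,0]],[0,[0.3,0,0.3],[0,0,0]],[0,[0.3,0,0.3],[0,0,0]],[0,[0.3,0,0.3],[0,0,0]]]}}

```text
clock: 11.42
position: [627.3, 53.3, 169.3]
ee_rot: [0.997, 0.073, 0.0, 0.0]
contact_force: [0.0, -0.3, 0.3]
gripper_width: -0.0
grasp_force: 0.0
```

```bash
python3 - <<'E'
from h import *
s=read_state(); print(s['position'],s['contact_force'],s['gripper_width'],tool([625.3,52.5,158]).round(3))
E
```

```text
[627.31744707  53.25511939 169.34541511] [ 0.04577273 -0.31046184  0.25887794] -0.000650112289863593 [-0.021  0.004  0.113]
```

Request:
{"method": "jog_arm", "body": {"plan": [[0,[-0.02,0,0.05],[0,0,0]],[0,[-0.02,0,0.08],[0,0,0]],[0,[-0.02,0,0.1],[0,0,0]],[0,[-0.02,0,0.12],[0,0,0]],[0,[-0.02,0,0.14],[0,0,0]],[0,[-0.02,0,0.155],[0,0,0]],[0,[-0.02,0,0.17],[0,0,0]],[0,[-0.02,0,0.18],[0,0,0]],[0,[-0.02,0,0.19],[0,0,0]],[0,[-0.02,0,0.19],[0,0,0]]]}}

```text
clock: 12.68
position: [625.8, 53.0, 149.7]
ee_rot: [0.997, 0.073, 0.0, -0.0]
contact_force: [-0.1, 0.7, 1.3]
gripper_width: 0.1
grasp_force: 0.6
```

Request:
{"method": "jog_arm", "body": {"plan": [[0,[0,0,0.01],[0,0,0]],[0,[0,0,0.015],[0,0,0]],[0,[0,0,0.02],[0,0,0]],[0,[0,0,0.02],[0,0,0]]]}}

```text
clock: 13.18
position: [625.9, 53.0, 148.2]
ee_rot: [0.997, 0.073, 0.0, 0.0]
contact_force: [-1.5, -0.1, 3.2]
gripper_width: -0.4
grasp_force: 1.9
```

Request:
{"method": "jog_arm", "body": {"plan": [[0,[0,0,0.005],[0,0,0]],[0,[0,0,0.01],[0,0,0]],[0,[0,0,0.01],[0,0,0]]]}}

```text
clock: 13.55
position: [625.9, 53.0, 148.1]
ee_rot: [0.997, 0.073, 0.001, 0.0]
contact_force: [-3.5, -0.4, 8.1]
gripper_width: -0.1
grasp_force: 3.7
```

Request:
{"method": "jog_arm", "body": {"plan": [[0,[0,0,0.01],[0,0,0]],[0,[0,0,0.01],[0,0,0]],[0,[0,0,0.01],[0,0,0]]]}}

```text
clock: 13.92
position: [625.9, 53.0, 148.1]
ee_rot: [0.997, 0.074, 0.001, 0.0]
contact_force: [-4.8, 1.3, 11.1]
gripper_width: 0.1
grasp_force: 5.5
```

Request:
{"method": "jog_arm", "body": {"plan": [[0,[0,0,-0.1],[0,0,0]],[0,[0,0,-0.5],[0,0,0]],[0,[-0.5,0,-0.8],[0,0,0]],[0,[-1,0,-0.8],[0,0,0]],[0,[-1,0,-0.8],[0,0,0]]]}}

```text
clock: 14.55
position: [523.7, 37.8, 226.2]
ee_rot: [0.997, 0.073, -0.0, -0.0]
contact_force: [0.6, 0.2, -0.2]
gripper_width: -0.4
grasp_force: 0.0
```

Request:
{"method": "jog_arm", "body": {"plan": [[0,[-0.5,0,0],[0,0,0]],[0,[-1,0,0],[0,0,0]],[0,[-1,0,0],[0,0,0]]]}}

```text
clock: 14.92
position: [425.7, 23.3, 225.9]
ee_rot: [0.997, 0.073, -0.0, -0.0]
contact_force: [0.7, -0.4, 0.5]
gripper_width: 0.2
grasp_force: 0.0
```

Request:
{"method": "jog_arm", "body": {"plan": [[0,[-0.3,0.5,0],[0,0,0]],[0,[-0.3,1,0],[0,0,0]],[0,[-0.3,1,0],[0,0,0]]]}}

```text
clock: 15.3
position: [414.2, -81.7, 225.9]
ee_rot: [0.997, 0.071, 0.0, 0.0]
contact_force: [-0.1, -0.3, -0.4]
gripper_width: -0.0
grasp_force: 0.0
```

```bash
python3 - <<'E'
from h import *
s=read_state(); print(s['position'],s['contact_force'])
d=snap('top','top4'); cv2.imwrite('pics/c6.png',cv2.resize(d['img'][180:250,220:300,::-1],None,fx=8,fy=8,interpolation=cv2.INTER_CUBIC))
P=pts(d); print('cap z',np.median(P[182:189,250:257,2]),np.median(pts(dict(np.load('top3.npz')))[182:189,250:257,2]))
g=cv2.cvtColor(d['img'],cv2.COLOR_RGB2GRAY); print(g[198:208,[252,257,260]].T)
E
```

```text
[414.23471077 -81.70243351 225.93586673] [-0.09973331 -0.34919202 -0.39984665]
cap z 147.9087946531281 158.0978901277265
[[156 157 164  84  73 184  88 155 190 194]
 [158 174  84  29 182 102 118 183 189 188]
 [159 132  63 104 147  77 188 197 197 198]]
```

View pics/c6.png

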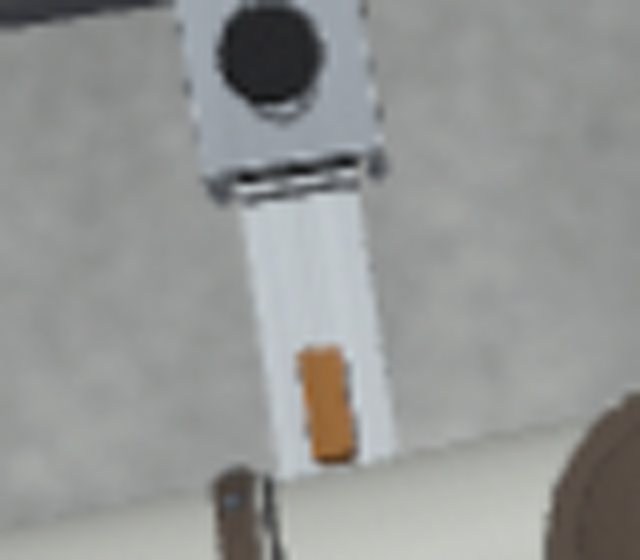

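The cap is down by about 12 mm, the foot rests on the plate, and the line (crop centre (300,190)) has not moved. The arm is clear of everything.

```bash
python3 -c "from bench import job_done; print(job_done())"
```

```text
the job is handed in; nothing more can be done
None
```

I handed the job in with the gauge plate flat in the slot (its line measured within about 2 mm of the mouth), the foot pressed about 12 mm down onto it and the arm clear of everything; no verdict came back.

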